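Stack the tins and the spice jar, widest at the bottom

TASK

Clear some worktop by putting the two food tins and the spice jar into one upright stack, the widest at the bottom and the narrowest on top, each roughly centred on the one below. Build it where the widest one stands, setting each thing down gently and upright, then let go. Leave the pepper mill, the onion and the small glass where they are.

Things in the scene. Friction and masses are not known exactly. Their poses are not given: they have to be found in the camera images.
- wide_tin_center (a point): the wide low tin: a closed food can with a printed paper label and flat metal ends, 75 mm in diameter and 58 mm high (the widest of the three). Loose, 0.2 to 0.35 kg. The point is its centre, half-way up, 29 mm above its base; wall cabinets overhang the worktop from about 0.6 m ahead of the robot, at 0.55 m up and higher; its upright axis is z; round, so its yaw means nothing
- slim_tin_center (a point): the slim tin: a closed food can with a printed paper label and flat metal ends, 57 mm in diameter and 72 mm high. Loose, 0.13 to 0.25 kg. The point is its centre, half-way up, 36 mm above its base; its upright axis is z; round, so its yaw means nothing
- spice_jar_center (a point): the spice jar: a small slender upright glass jar with a label and a flat screw cap as wide as the jar, 40 mm in diameter from bottom to top and 105 mm high. Loose, 0.08 to 0.15 kg. The point is its centre, half-way up, 52 mm above its flat base; its upright axis is z; round, so its yaw means nothing
- shot_glass_center (a point): bystander: a small clear drinking glass, 45 mm in diameter, 62 mm high, standing further back; the point is its centre, half-way up
- loose_onion_center (a point): bystander: a brown onion, 52 mm across, 64 mm high, lying further back; the point is its centre, half-way up
- mill_center (a point): bystander: a turned dark wooden pepper mill, 58 mm in diameter, 170 mm high, standing at the back left; the point is its centre, half-way up
- wide_tin: the wide tin itself; origin at the centre of its underside, z up
- slim_tin: the slim tin itself; origin at the centre of its underside, z up
- spice_jar: the spice jar itself; origin at the centre of its underside, z up
Not all that is in view belongs to the job. What is shaped like the slim_tin but green is not meant.

How it is judged:
By the outcome, as a careful person would: the job done as asked, in the order asked, and still so for the second after the job is handed in, with the robot touching nothing.
It also fails if it takes over 51 s, if anything falls off the work surface, if the arm or the gripper's body presses on something with over 40 N, if the wrist force passes 120 N, or if a joint passes its speed limit or range.

ROBOT

A 6-joint arm with a two-finger parallel gripper is mounted at the origin on a cart in front of the work surface, level with it; the furniture and walls round the work are solid. World frame = base frame: x ahead of the robot, y to its left, z up, the work surface at z = 0. Lengths are in m, angles in rad, forces in N, time in s.
With the tool pointing down it reaches from about 0.225 to 0.875 m from the base axis. Payload 3.4 kg.
Tool frame: the origin (TCP) lies on the mounting face of the last link; the fingertips stand 173 mm ahead of it and the grasp point (between the pads) lies 155 mm ahead of it; y points along the fingers, x is the direction in which the jaws open and shut, and the axes are right-handed (so a half turn about y gives the same grasp; the last joint's range is limited). The gripper opens to 85 mm and grips with 20 to 120 N. Pads are 22 mm wide; open, the fingers measure 114 mm over their backs; the gripper's body (76 mm by 85 mm) begins 54 mm behind the grasp point. The pads swing forward as they close: fully open they stand 13 mm farther back than shut.
Start: joints at [1.039, 0.276, 1.505, -0, 1.361, -0.121], TCP at [0.23, 0.527, 0.405] pointing down, gripper open.
Joint ranges: [-2.89, 2.89], [-0.75, 2.08], [0.22, 2.7], [-1.18, 4.32], [0.11, 2.71], [-2.7, 2.7]. Speed limits (rad/s): [2.57, 2.57, 3.14, 3.14, 3.14, 3.14].

INTERFACE

Orientations are given as a unit quaternion [w, x, y, z].
In Python, from rig import manip, vision, ticket gives the robot as it stands.
- The arm moves only by the tool arm_command, never from a script. Its argument "increments" is one flat list of numbers, 7 for each row, row after row: the turn, a rotation vector about the tool's x, y, z in rad, then the shift along the tool's x, y, z in cm, then the closure, from 0 (fully open) to 1 (shut). In form: [wx, wy, wz, tx, ty, tz, hand, wx, wy, wz, tx, ty, tz, hand, ...]. A call has 1 to 8 rows; each row shifts and turns the commanded pose from where the row before left it, along the tool's axes as they then stand; what a row does not reach is not made up. A row lasts 1/8 s, in which the tool goes at most 62.5 mm and 10.7 degrees, less where a joint would pass 70% of its speed; a pose out of reach is approached as far as the arm can. A call is refused whole if a number of a shift passes 6.25 or a number of a turn 0.188, either way. A call with a gripper value outside its range is refused whole. The fingers move at their own pace and stop on an object; "grip_force" is the grip in N (left out, the last holds). Time passes only in rows, so rows that do not move let the fingers close. It gives the time, the measured TCP pose, the force and the opening at its end, in the units of the state.
- manip.get_state(): the state, without advancing time (a new reading comes with each control period).
- vision.get_image(name): name is "scene" or "top" or "wrist"; returns the picture (384x512x3 uint8, red, green, blue); there is no depth.
- vision.camera_params(name): a dict with "vfov" (degrees; the focal length in pixels is half the picture's height over the tangent of half this angle, whatever the lens; pixels are square), "cx", "cy" (the principal point, pixels), "R" (3x3) and "t" (3): a world point X has camera coordinates R X + t. Camera axes: x right, y down, z forward; pixel columns grow to the right and rows downward; lengths in m; the calibration is good to about 2 mm. A picture is of the moment at which its call begins: read the wrist's pose just before it. camera_params takes no time and is no camera call; for the wrist camera it gives the pose at the moment of the call.
- ticket.sign_off(): hands the job in, once; it reports no verdict.
The state is a dict: "clock": time; "qpos": joint angles; "qd": joint speeds; "effort": joint torques, N m; "position": TCP position; "ee_rot": TCP orientation; "contact_force": force on the tool from outside, world axes, zero at the start; "moment": the same for the moment, N m; "width": finger opening in m.
Only numpy, scipy, OpenCV 4.12 (cv2) and the standard library are available. Lean on these libraries where they do the work, as an engineer would, in place of code of your own. Each camera call takes 0.05 s, during which the arm holds its last target.

## Working session

There is one attempt and no reset: what is moved stays moved. The work goes in short steps, Python scripts to look and compute and a tool call to move; the robot and the scene stay as the last step left them, time stands still between calls to the robot, and variables do not carry over. Pictures are saved under pics/ and viewed, and the job is handed in when it is done.

Besides the shell and the picture viewer there is one more tool, called as name(argument=value, ...) on one line, values as JSON. arm_command: Moves the arm, as the interface text tells. Its arguments: {"type":"object","properties":{"increments":{"type":"array"},"grip_force":{"type":"number"}},"required":["increments"]}

```bash
ls; mkdir -p pics; python3 - <<'E'
from rig import manip, vision, ticket
import cv2
print(manip.get_state())
for n in ["scene","top","wrist"]:
    p=vision.camera_params(n); print(n,p)
    im=vision.get_image(n); cv2.imwrite(f"pics/{n}0.png",im[:,:,::-1])
print(manip.get_state()["clock"])
E
```

```text
pics
{'clock': 0.0, 'qpos': array([ 1.03900372e+00,  2.76613538e-01,  1.50614461e+00, -1.65693178e-05,
        1.36070277e+00, -1.21029512e-01]), 'qd': array([-5.67157318e-05, -1.21586301e-03, -3.18411723e-04, -5.38423498e-04,
       -7.10273743e-04,  3.13014046e-04]), 'effort': array([-1.46642826e-03, -4.16777515e+01, -2.45800424e+01, -4.65141929e-04,
        1.12610546e-02,  2.31035585e-05]), 'position': array([0.22951747, 0.52697464, 0.40382427]), 'ee_rot': array([-0.59116327,  0.59175882,  0.3869325 , -0.38811175]), 'contact_force': array([-0.2279986 ,  0.15559823, -0.21595726]), 'moment': array([-0.08809137,  0.03456469, -0.0125212 ]), 'width': 0.08520084843359782}
scene {'vfov': 50.62920283847363, 'cx': 251.58019321331906, 'cy': 192.11718529190068, 'R': array([[ 0.72450351, -0.68922925,  0.00759625],
       [-0.52588721, -0.55985886, -0.64031296],
       [ 0.44557525,  0.45991422, -0.76807656]]), 't': array([-0.205262  ,  0.44418299,  0.66219489])}
top {'vfov': 51.370461567961925, 'cx': 255.10516309150117, 'cy': 185.61886422041812, 'R': array([[ 0.02736604, -0.9994284 ,  0.01984866],
       [-0.99764986, -0.02855431, -0.06228486],
       [ 0.06281602, -0.01809753, -0.99786103]]), 't': array([0.22286932, 0.54215241, 1.15398686])}
wrist {'vfov': 59.39358187298371, 'cx': 249.22857611348147, 'cy': 189.64169401844063, 'R': array([[ 0.39817523,  0.91730797, -0.00160619],
       [ 0.86715836, -0.37583464,  0.32677928],
       [ 0.29915357, -0.13150824, -0.94509932]]), 't': array([-0.57359336, -0.0430289 ,  0.38184591])}
0.15
```

View pics/scene0.png

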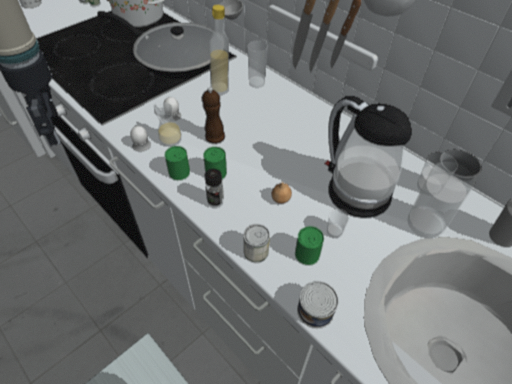

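View pics/top0.png

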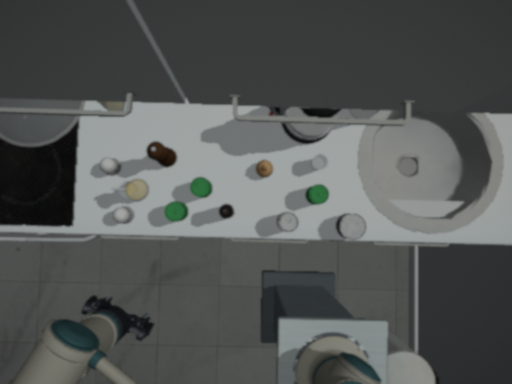

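View pics/wrist0.png

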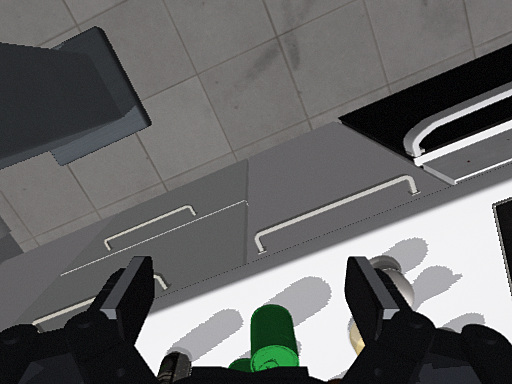

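```bash
python3 - <<'E'
import cv2,numpy as np
s=cv2.imread("pics/scene0.png");t=cv2.imread("pics/top0.png")
a=cv2.resize(s[150:340,180:360],None,fx=3,fy=3,interpolation=cv2.INTER_CUBIC); cv2.imwrite("pics/sc1.png",a)
b=cv2.resize(t[140:245,190:380],None,fx=4,fy=4,interpolation=cv2.INTER_CUBIC); cv2.imwrite("pics/tc1.png",b)
E
```

```text
(no output)
```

View pics/sc1.png

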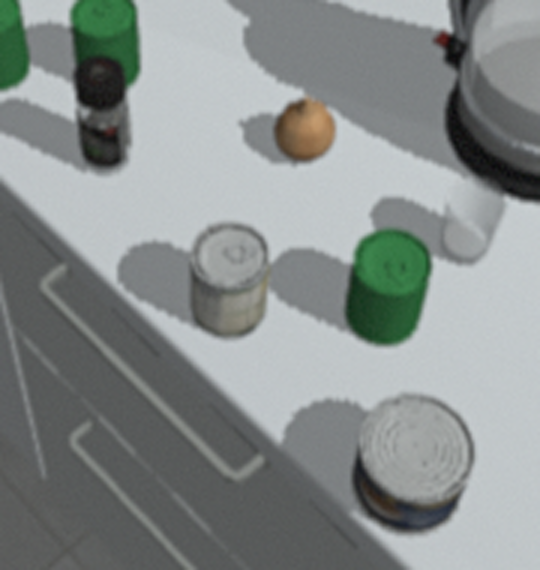

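View pics/tc1.png

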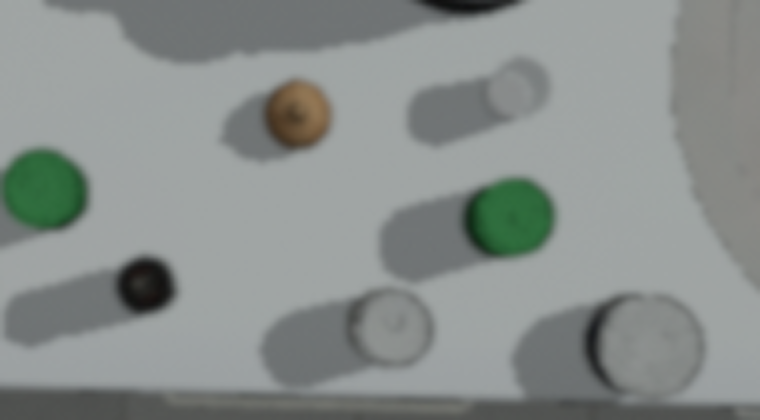

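```bash
cat > h.py <<'E'
import numpy as np
from scipy.optimize import least_squares
from scipy.spatial.transform import Rotation as Rn
from rig import manip, vision, ticket
def ray(p,u,v):
    f=192/np.tan(np.radians(p["vfov"])/2); R=np.array(p["R"]);t=np.array(p["t"])
    return -R.T@t, R.T@np.array([(u-p["cx"])/f,(v-p["cy"])/f,1])
def atz(p,u,v,z):
    o,d=ray(p,u,v); return o+d*(z-o[2])/d[2]
def proj(p,X):
    f=192/np.tan(np.radians(p["vfov"])/2); c=np.array(p["R"])@X+p["t"]
    return np.array([f*c[0]/c[2]+p["cx"],f*c[1]/c[2]+p["cy"]])
def R(s):
    q=np.array(s["ee_rot"]); return Rn.from_quat(q[[1,2,3,0]]).as_matrix()
E
python3 - <<'E'
from h import *
S=vision.camera_params("scene");T=vision.camera_params("top")
for n,z,a,b in [("wide",.058,(318.3,299.3),(351.7,225.9)),("slim",.072,(256.7,235.3),(287.9,221.4)),("jar",.105,(213.3,173.3),(226.7,210.7))]:
    print(n,atz(S,*a,z).round(4),atz(T,*b,z).round(4))
for n,u in [("green3",(318,193.6)),("onion",(264.5,168)),("glass",(319,162)),("g2",(200.5,187)),("g1",(176,211))]:
    print(n,atz(T,*u,.05).round(3))
print(R(manip.get_state()).round(3))
print(atz(T,300,239,0))
E
```

```text
wide [ 0.4224 -0.0409  0.058 ] [ 0.4272 -0.0362  0.058 ]
slim [0.4319 0.1411 0.072 ] [0.4353 0.1454 0.072 ]
jar [0.462  0.3166 0.105 ] [0.4603 0.314  0.105 ]
green3 [0.516 0.059 0.05 ]
onion [0.585 0.213 0.05 ]
glass [0.606 0.058 0.05 ]
g2 [0.525 0.393 0.05 ]
g1 [0.456 0.459 0.05 ]
[[ 0.399 -0.001 -0.917]
 [ 0.917 -0.001  0.399]
 [-0.001 -1.     0.   ]]
[0.38288557 0.10112972 0.        ]
```

arm_command(increments=[0,-0.137,0,0,0,0,0,0,-0.137,0,0,0,0,0,0,-0.136,0,0,0,0,0,0,0,0,0,0,0,0], grip_force=40)

```text
clock: 0.65
position: [0.2296, 0.5271, 0.4044]
ee_rot: [-0.501, 0.501, 0.499, -0.5]
contact_force: [-0.9, -0.2, -0.4]
width: 0.0852
```

```bash
python3 - <<'E'
from h import *
s=manip.get_state();p=vision.camera_params("wrist")
Rt=R(s);print(s["clock"],s["position"],Rt.round(3))
Rc=np.array(p["R"]);c=-Rc.T@p["t"]
print("cam pos in tool",(Rt.T@(c-s["position"])).round(4),"axis in tool",(Rt.T@Rc[2]).round(3), s["qpos"])
E
```

```text
0.65 [0.22960099 0.52708428 0.4044061 ] [[ 0.002 -0.    -1.   ]
 [ 1.    -0.001  0.002]
 [-0.001 -1.     0.   ]]
cam pos in tool [-0.0004  0.0299  0.085 ] axis in tool [ 0.     0.945 -0.327] [ 1.03896229e+00  2.76145656e-01  1.50535522e+00  2.22129279e-05
  1.36074544e+00 -5.29386956e-01]
```

arm_command(increments=[0,0,0,-4.8,0.6,-2.55,0,0,0,0,-4.8,0.6,-2.55,0,0,0,0,-4.8,0.6,-2.55,0,0,0,0,-4.8,0.6,-2.55,0,0,0,0,-4.8,0.6,-2.55,0,0,0,0,-4.8,0.6,-2.55,0,0,0,0,-4.8,0.6,-2.55,0,0,0,0,-4.8,0.6,-2.55,0])

```text
clock: 1.65
position: [0.4339, 0.1414, 0.3567]
ee_rot: [-0.501, 0.501, 0.499, -0.499]
contact_force: [0.3, -0.0, -0.2]
width: 0.0855
```

arm_command(increments=[0,0,0,0,0,0,0,0,0,0,0,0,0,0])

```text
clock: 1.9
position: [0.4332, 0.143, 0.3566]
ee_rot: [0.501, -0.5, -0.499, 0.499]
contact_force: [0.3, -0.3, -0.5]
width: 0.0855
```

```bash
python3 - <<'E'
from h import *
import cv2
s=manip.get_state();p=vision.camera_params("wrist");im=vision.get_image("wrist")
cv2.imwrite("pics/w1.png",im[:,:,::-1])
import pickle;pickle.dump((s,p),open("w1.pkl","wb"))
print(s["position"],R(s).round(3),s["clock"])
E
```

```text
[0.43315269 0.14300912 0.35659738] [[ 0.003 -0.001 -1.   ]
 [ 1.     0.001  0.003]
 [ 0.001 -1.     0.001]] 1.9
```

View pics/w1.png

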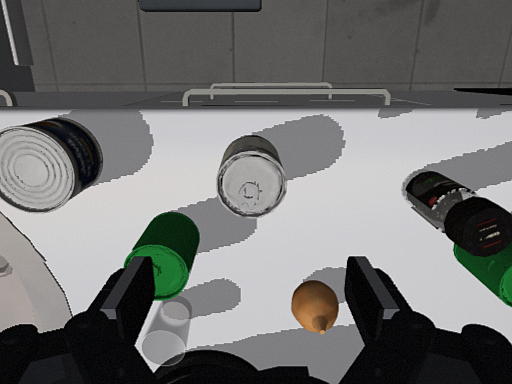

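```bash
python3 - <<'E'
import cv2,numpy as np
s=cv2.imread("pics/w1.png")
def c(x0,y0,x1,y1): return cv2.resize(s[y0:y1,x0:x1],None,fx=4,fy=4,interpolation=cv2.INTER_CUBIC)
a=c(205,125,300,225); b=c(0,110,110,220); d=c(395,160,512,260)
H=max(a.shape[0],b.shape[0],d.shape[0])
p=[cv2.copyMakeBorder(x,0,H-x.shape[0],0,0,0) for x in (a,b)]
cv2.imwrite("pics/w1c.png",np.hstack(p));cv2.imwrite("pics/w1d.png",d)
E
```

```text
(no output)
```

View pics/w1c.png

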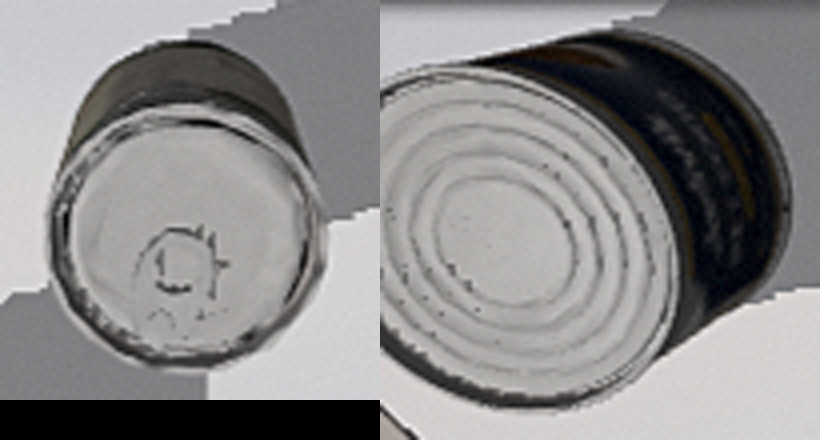

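View pics/w1d.png

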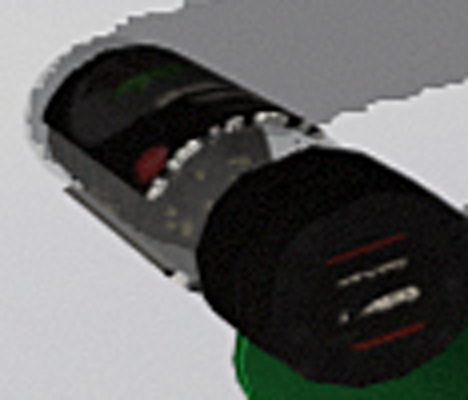

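```bash
python3 - <<'E'
from h import *
import pickle
s,p=pickle.load(open("w1.pkl","rb"))
th=np.linspace(0,2*np.pi,200)
for n,z,r,u in [("slim",.072,.0285,(251.6,183.4)),("wide",.058,.0375,(31,169.6)),("jar",.105,.02,(489.1,233.4))]:
    X=atz(p,*u,z); 
    q=np.array([proj(p,X+[r*np.cos(a),r*np.sin(a),0]) for a in th])
    print(n,X.round(4),"extents",q.min(0).round(1),q.max(0).round(1),"mid",((q.min(0)+q.max(0))/2).round(1))
    b=np.array([proj(p,[X[0]+r*np.cos(a),X[1]+r*np.sin(a),0]) for a in th]);print("  base",b.min(0).round(1),b.max(0).round(1))
E
```

```text
slim [0.4308 0.1448 0.072 ] extents [215.7 148.1] [287.5 216.3] mid [251.6 182.2]
  base [222.5 132.5] [279.7 188.2]
wide [ 0.4229 -0.0376  0.058 ] extents [-15.8 123.9] [ 77.  211.5] mid [ 30.6 167.7]
  base [ 28.1 115.3] [105.1 189.6]
jar [0.4588 0.3179 0.105 ] extents [461.1 208. ] [517.4 257.5] mid [489.3 232.7]
  base [400.3 168.5] [439.9 205.5]
```

arm_command(increments=[0,0,0,0.15,5,0,0,0,0,0,0,5,0,0,0,0,0,0,4,0,0,0,0,0,0,2,0,0,0,0,0,0,0,0,0,0,0,0,0,0,0,0])

```text
clock: 2.7
position: [0.4336, 0.1454, 0.1976]
ee_rot: [-0.5, 0.5, 0.501, -0.5]
contact_force: [-0.6, -0.8, 0.2]
width: 0.0857
```

```bash
python3 - <<'E'
from h import *
import cv2
s=manip.get_state();p=vision.camera_params("wrist");im=vision.get_image("wrist")
cv2.imwrite("pics/w2.png",im[:,:,::-1])
print(s["position"],s["contact_force"],s["clock"])
for z,x,y in [(.072,.433,.1445)]:
  q=np.array([proj(p,[x+.0285*np.cos(a),y+.0285*np.sin(a),z]) for a in np.linspace(0,6.28,100)]);print(q.min(0),q.max(0))
E
```

```text
[0.43355886 0.14544064 0.19755478] [-0.59445966 -0.81406311  0.19954091] 2.7
[165.49386417 256.1296937 ] [328.71987612 388.69701298]
```

View pics/w2.png

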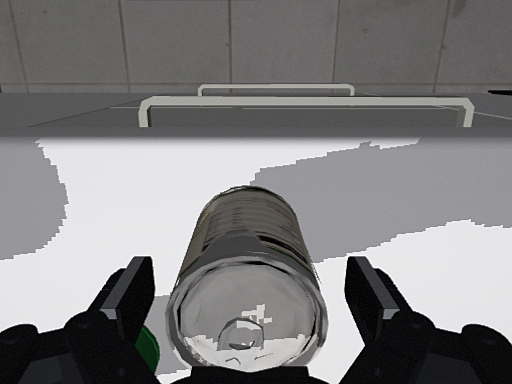

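arm_command(increments=[0,0,0,0,0,0,0.3,0,0,0,0,0,0,0.6,0,0,0,0,0,0,0.6,0,0,0,0,0,0,0.6,0,0,0,0,0,0,0.6,0,0,0,0,0,0,0.6])

```text
clock: 3.5
position: [0.4336, 0.1446, 0.1977]
ee_rot: [-0.5, 0.501, 0.5, -0.499]
contact_force: [-0.7, 0.4, 5.6]
width: 0.0564
```

arm_command(increments=[0,0,0,0,-1,0,0.6,0,0,0,0,-3,0,0.6,0,0,0,0,-5,0,0.6,0,0,0,-3,-3,0.3,0.6,0,0,0,-4,0,0.3,0.6,0,0,0,-2,0,0.3,0.6,0,0,0,0,0,0,0.6,0,0,0,0,0,0,0.6])

```text
clock: 4.5
position: [0.4242, 0.0548, 0.3169]
ee_rot: [0.5, -0.5, -0.5, 0.499]
contact_force: [0.1, -0.5, -1.4]
width: 0.0566
```

```bash
python3 - <<'E'
from h import *
import cv2,pickle
s=manip.get_state();p=vision.camera_params("wrist");im=vision.get_image("wrist")
cv2.imwrite("pics/w3.png",im[:,:,::-1])
pickle.dump((s,p),open("w3.pkl","wb"))
print(s["position"],R(s).round(3),s["contact_force"],s["width"],s["clock"])
E
```

```text
[0.42421769 0.05480074 0.31692687] [[ 0.001  0.    -1.   ]
 [ 1.     0.001  0.001]
 [ 0.001 -1.    -0.   ]] [ 0.1118024  -0.48978116 -1.35768618] 0.05664577772811237 4.5
```

View pics/w3.png

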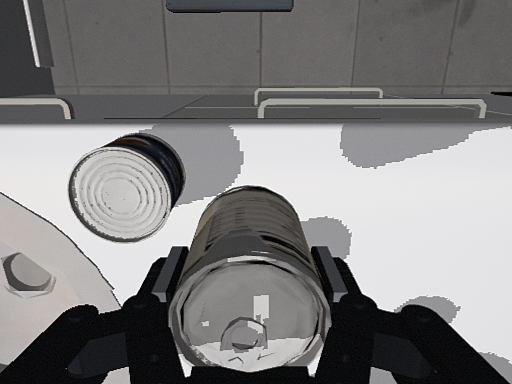

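```bash
python3 - <<'E'
import cv2
s=cv2.imread("pics/w3.png")
cv2.imwrite("pics/w3c.png",cv2.resize(s[120:250,60:195],None,fx=4,fy=4,interpolation=cv2.INTER_CUBIC))
from h import *
import pickle
s,p=pickle.load(open("w3.pkl","rb"))
th=np.linspace(0,6.283,200)
X=np.array([.424,-.038,.058])
for z in (.058,0):
    q=np.array([proj(p,[X[0]+.0375*np.cos(a),X[1]+.0375*np.sin(a),z]) for a in th])
    print("crop",((q.min(0)-[60,120])*4+1.5).round(),((q.max(0)-[60,120])*4+1.5).round())
c=(proj(p,X)); print(c,atz(p,*c+[1,0],.058)-X,atz(p,*c+[0,1],.058)-X)
E
```

```text
crop [ 37. 105.] [455. 494.]
crop [170.  49.] [510. 374.]
[121.45155675 196.82624572] [ 9.44951827e-08  7.24953497e-04 -6.93889390e-18] [ 7.73832302e-04 -9.61063785e-05 -6.93889390e-18]
```

View pics/w3c.png

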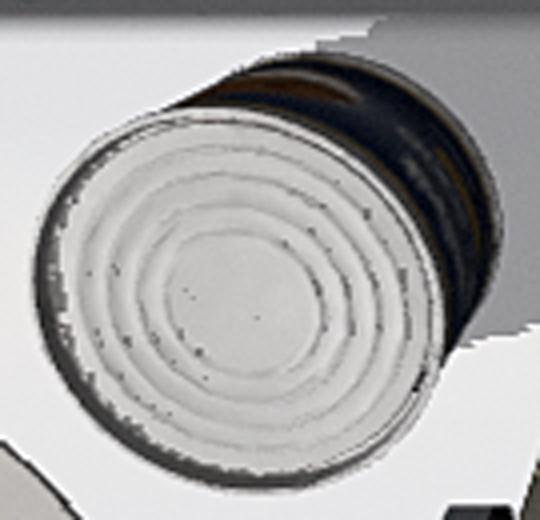

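arm_command(increments=[0,0,0,-2.4,0,0,0.6,0,0,0,-4,0,0,0.6,0,0,0,-3,0,0,0.6,0,0,0,0,2,0,0.6,0,0,0,0,2,0,0.6,0,0,0,0,1,0,0.6,0,0,0,0,0,0,0.6,0,0,0,0,0,0,0.6])

```text
clock: 5.55
position: [0.4247, -0.0392, 0.2672]
ee_rot: [-0.5, 0.5, 0.5, -0.5]
contact_force: [0.0, 0.2, -1.7]
width: 0.0564
```

```bash
python3 - <<'E'
from h import *
import cv2,pickle
s=manip.get_state();im=vision.get_image("scene")
cv2.imwrite("pics/s4.png",cv2.resize(im[170:350,230:410,::-1],None,fx=3,fy=3,interpolation=cv2.INTER_CUBIC))
print(s["position"],R(s).round(3),s["contact_force"],s["width"],s["clock"])
E
```

```text
[ 0.42465358 -0.03924612  0.26722194] [[ 0.     0.001 -1.   ]
 [ 1.    -0.     0.   ]
 [-0.    -1.    -0.001]] [ 0.04907506  0.20261252 -1.65105061] 0.05643221569031795 5.55
```

View pics/s4.png

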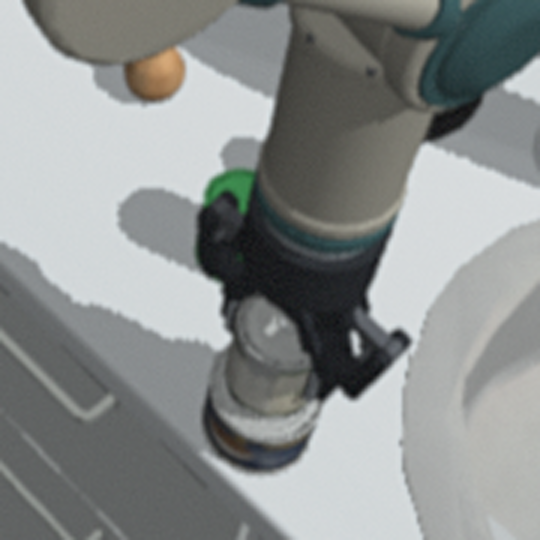

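arm_command(increments=[0,0,0,0,0.5,0,0.6,0,0,0,0,0.3,0,0.6,0,0,0,0,0.1,0,0.6,0,0,0,0,0,0,0.6])

```text
clock: 6.1
position: [0.4242, -0.0395, 0.2576]
ee_rot: [0.5, -0.5, -0.5, 0.5]
contact_force: [0.5, 0.6, -2.0]
width: 0.0566
```

arm_command(increments=[0,0,0,0,0.1,0,0.6,0,0,0,0,0.05,0,0.6,0,0,0,0,0,0,0.6])

```text
clock: 6.48
position: [0.4242, -0.0395, 0.2562]
ee_rot: [0.5, -0.5, -0.5, 0.5]
contact_force: [0.5, 0.3, -1.3]
width: 0.0562
```

arm_command(increments=[0,0,0,0,0.05,0,0.6,0,0,0,0,0.05,0,0.6,0,0,0,0,0,0,0.6])

```text
clock: 6.85
position: [0.4242, -0.0395, 0.2557]
ee_rot: [-0.5, 0.5, 0.5, -0.5]
contact_force: [-2.0, -0.9, 5.3]
width: 0.0563
```

arm_command(increments=[0,0,0,0,0,0,0.35,0,0,0,0,0,0,0.28,0,0,0,0,0,0,0.15,0,0,0,0,0,0,0,0,0,0,0,0,0,0,0,0,0,0,0,0,0])

```text
clock: 7.6
position: [0.4242, -0.0395, 0.2552]
ee_rot: [0.5, -0.5, -0.5, 0.5]
contact_force: [-0.1, -0.1, 0.6]
width: 0.0853
```

arm_command(increments=[0,0,0,0,-2,0,0,0,0,0,0,-4,0,0,0,0,0,0,-4,0,0,0,0,0,0,-4,0,0,0,0,0,0,0,0,0,0,0,0,0,0,0,0])

```text
clock: 8.35
position: [0.4238, -0.0394, 0.3946]
ee_rot: [0.501, -0.5, -0.5, 0.5]
contact_force: [-0.2, 0.2, -0.1]
width: 0.0856
```

```bash
python3 - <<'E'
from h import *
import cv2,pickle
s=manip.get_state();p=vision.camera_params("wrist");im=vision.get_image("wrist")
cv2.imwrite("pics/w5.png",im[:,:,::-1])
pickle.dump((s,p),open("w5.pkl","wb"))
print(s["position"],R(s).round(3),s["contact_force"],s["width"],s["clock"])
th=np.linspace(0,6.283,200)
for z,r in ((.13,.0285),(.058,.0375),(0,.0375)):
    q=np.array([proj(p,[.424+r*np.cos(a),-.039+r*np.sin(a),z]) for a in th])
    print(z,q.min(0).round(1),q.max(0).round(1))
E
```

```text
[ 0.42377677 -0.03937803  0.394605  ] [[ 0.001 -0.001 -1.   ]
 [ 1.     0.     0.001]
 [ 0.    -1.     0.001]] [-0.1849184   0.16979088 -0.09204597] 0.08555186406535058 8.35
0.13 [211.6 157.7] [288.5 230. ]
0.058 [210.1 129.3] [289.6 206. ]
0 [215.9 120.8] [283.7 187.2]
```

View pics/w5.png

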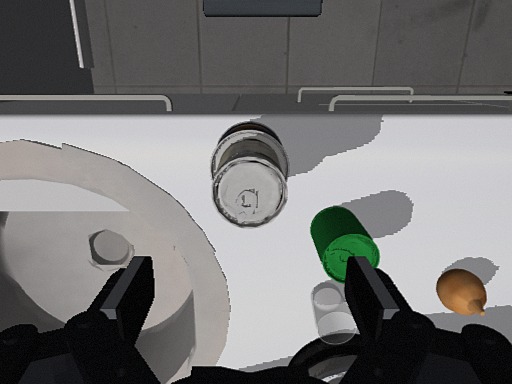

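arm_command(increments=[0,0,0,4.4,0,-0.45,0,0,0,0,4.4,0,-0.45,0,0,0,0,4.5,0,-0.45,0,0,0,0,4.5,0,-0.45,0,0,0,0,4.5,0,-0.45,0,0,0,0,4.4,0,-0.45,0,0,0,0,4.4,0,-0.45,0,0,0,0,4.4,0,-0.45,0])

```text
clock: 9.4
position: [0.4602, 0.3169, 0.3932]
ee_rot: [0.5, -0.5, -0.499, 0.501]
contact_force: [0.4, -1.0, -0.3]
width: 0.0854
```

arm_command(increments=[0,0,0,0,0,0,0,0,0,0,0,0,0,0])

```text
clock: 9.65
position: [0.4601, 0.3151, 0.3937]
ee_rot: [0.5, -0.5, -0.499, 0.501]
contact_force: [0.5, 0.5, -0.1]
width: 0.0852
```

```bash
python3 - <<'E'
from h import *
import cv2,pickle
s=manip.get_state();p=vision.camera_params("wrist");im=vision.get_image("wrist")
cv2.imwrite("pics/w6.png",im[:,:,::-1])
cv2.imwrite("pics/w6c.png",cv2.resize(im[120:250,180:320,::-1],None,fx=4,fy=4,interpolation=cv2.INTER_CUBIC))
pickle.dump((s,p),open("w6.pkl","wb"))
print(s["position"],R(s).round(3),s["contact_force"],s["width"],s["clock"])
th=np.linspace(0,6.283,200)
for z,r in ((.105,.02),(0,.02)):
    q=np.array([proj(p,[.46+r*np.cos(a),.316+r*np.sin(a),z]) for a in th])
    print(z,q.min(0).round(1),q.max(0).round(1))
E
```

```text
[0.46010375 0.31512401 0.39365061] [[ 0.    -0.003 -1.   ]
 [ 1.    -0.002  0.   ]
 [-0.002 -1.     0.003]] [ 0.45865006  0.51989628 -0.07549236] 0.08524610631260357 9.65
0.105 [226.8 161.2] [276.2 208.2]
0 [233.  137.6] [269.2 173. ]
```

View pics/w6.png

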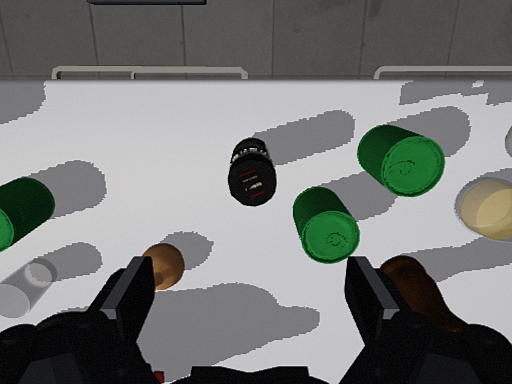

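View pics/w6c.png

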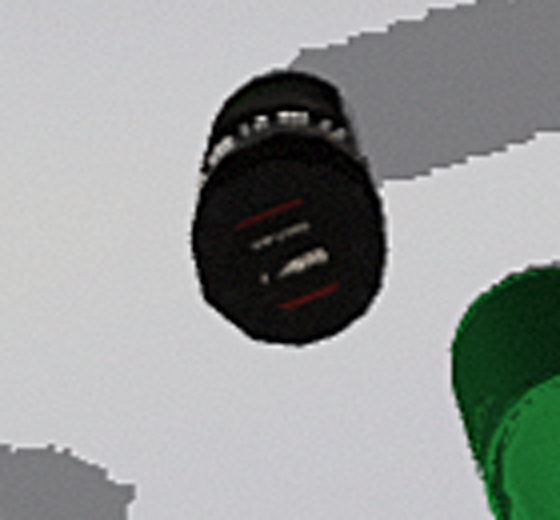

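arm_command(increments=[0,0,0,0.15,5,0,0,0,0,0,0,5,0,0,0,0,0,0,5,0,0,0,0,0,0,2.2,0,0,0,0,0,0,0,0,0,0,0,0,0,0,0,0])

```text
clock: 10.45
position: [0.4611, 0.3166, 0.2243]
ee_rot: [-0.5, 0.501, 0.5, -0.499]
contact_force: [0.7, 0.3, 0.2]
width: 0.0849
```

```bash
python3 - <<'E'
from h import *
import cv2,pickle
s=manip.get_state();p=vision.camera_params("wrist");im=vision.get_image("wrist")
cv2.imwrite("pics/w7.png",im[:,:,::-1])
print(s["position"],R(s).round(3),s["contact_force"],s["width"],s["clock"])
th=np.linspace(0,6.283,200)
for z,r in ((.105,.02),(0,.02)):
    q=np.array([proj(p,[.4595+r*np.cos(a),.3165+r*np.sin(a),z]) for a in th])
    print(z,q.min(0).round(1),q.max(0).round(1))
E
```

```text
[0.46109765 0.31658155 0.22433695] [[ 0.002  0.002 -1.   ]
 [ 1.     0.001  0.002]
 [ 0.001 -1.    -0.002]] [0.72733982 0.29375457 0.24519491] 0.08494616922444365 10.45
0.105 [189.2 287.4] [309.9 384.1]
0 [217.4 183.1] [281.3 242. ]
```

View pics/w7.png

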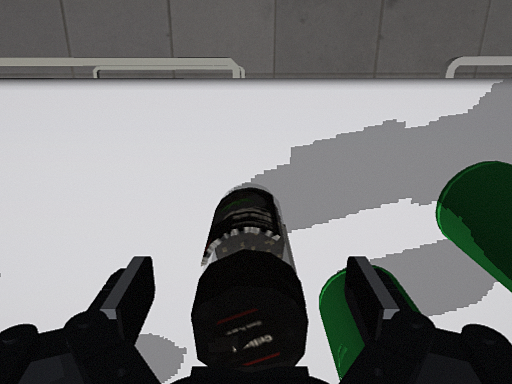

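arm_command(increments=[0,0,0,0,0,0,0.3,0,0,0,0,0,0,0.5,0,0,0,0,0,0,0.8,0,0,0,0,0,0,0.8,0,0,0,0,0,0,0.8,0,0,0,0,0,0,0.8])

```text
clock: 11.25
position: [0.4606, 0.317, 0.2239]
ee_rot: [-0.5, 0.5, 0.5, -0.5]
contact_force: [-0.1, -1.4, 4.4]
width: 0.0395
```

```bash
python3 - <<'E'
from h import *
import cv2,pickle
s=manip.get_state();p=vision.camera_params("wrist");im=vision.get_image("wrist")
cv2.imwrite("pics/w8.png",im[:,:,::-1])
print(s["position"],R(s).round(3),s["contact_force"],s["width"],s["clock"])
E
```

```text
[0.46062406 0.31703659 0.22394838] [[ 0.001  0.001 -1.   ]
 [ 1.     0.     0.001]
 [ 0.    -1.    -0.001]] [-0.12923531 -1.43253362  4.39135479] 0.03953511253333333 11.25
```

View pics/w8.png

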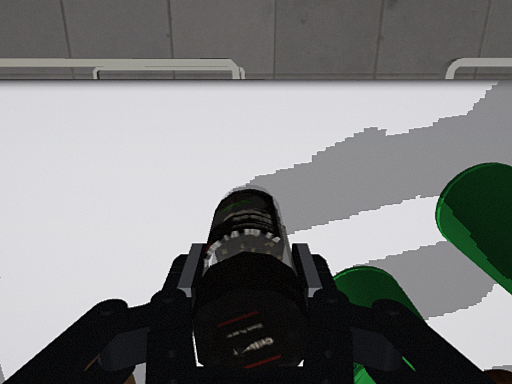

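arm_command(increments=[0,0,0,0,-1,0,0.8,0,0,0,0,-3,0,0.8,0,0,0,0,-5,0,0.8,0,0,0,0,-5,0,0.8,0,0,0,0,-3.6,0,0.8,0,0,0,0,-1,0,0.8,0,0,0,0,0,0,0.8])

```text
clock: 12.18
position: [0.4602, 0.3169, 0.4088]
ee_rot: [0.5, -0.5, -0.5, 0.5]
contact_force: [-0.3, 0.1, -1.3]
width: 0.0396
```

arm_command(increments=[0,0,0,-2,0,0.2,0.8,0,0,0,-5,0,0.5,0.8,0,0,0,-5.5,0,0.6,0.8,0,0,0,-5.5,0,0.6,0.8,0,0,0,-5.5,0,0.6,0.8,0,0,0,-5,0,0.5,0.8,0,0,0,-4,0,0.4,0.8,0,0,0,-2,0,0.2,0.8])

```text
clock: 13.18
position: [0.4226, -0.0304, 0.4075]
ee_rot: [0.502, -0.5, -0.498, 0.5]
contact_force: [-0.3, 0.6, -1.6]
width: 0.0397
```

arm_command(increments=[0,0,0,0,0,0,0.8,0,0,0,0,0,0,0.8])

```text
clock: 13.42
position: [0.4236, -0.0278, 0.4083]
ee_rot: [0.501, -0.5, -0.499, 0.5]
contact_force: [0.6, -0.3, -2.0]
width: 0.0397
```

arm_command(increments=[0,0,0,-0.8,0,-0.14,0.8,0,0,0,-0.37,0,0,0.8,0,0,0,0,2,0,0.8,0,0,0,0,1.5,0,0.8,0,0,0,0,0.5,0,0.8,0,0,0,0,0,0,0.8,0,0,0,0,0,0,0.8])

```text
clock: 14.3
position: [0.4259, -0.0397, 0.3698]
ee_rot: [-0.5, 0.501, 0.5, -0.5]
contact_force: [0.3, 0.3, -1.8]
width: 0.0396
```

```bash
python3 - <<'E'
from h import *
import cv2,pickle
s=manip.get_state();p=vision.camera_params("wrist");im=vision.get_image("wrist");im2=vision.get_image("scene")
cv2.imwrite("pics/w9.png",im[:,:,::-1])
cv2.imwrite("pics/s9.png",cv2.resize(im2[150:350,220:420,::-1],None,fx=3,fy=3,interpolation=cv2.INTER_CUBIC))
print(s["position"],R(s).round(3),s["contact_force"],s["width"],s["clock"])
E
```

```text
[ 0.42590432 -0.0396915   0.36980601] [[ 0.001  0.001 -1.   ]
 [ 1.    -0.     0.001]
 [-0.    -1.    -0.001]] [ 0.25795529  0.31057311 -1.76393851] 0.03964820137998504 14.3
```

View pics/w9.png

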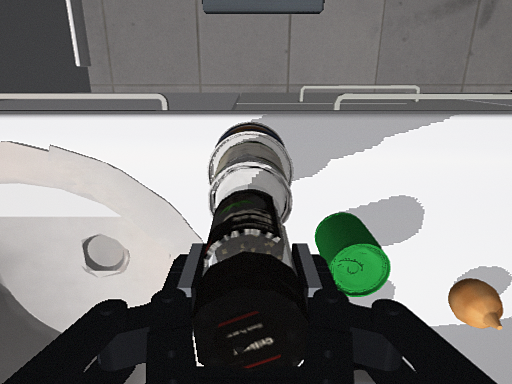

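View pics/s9.png

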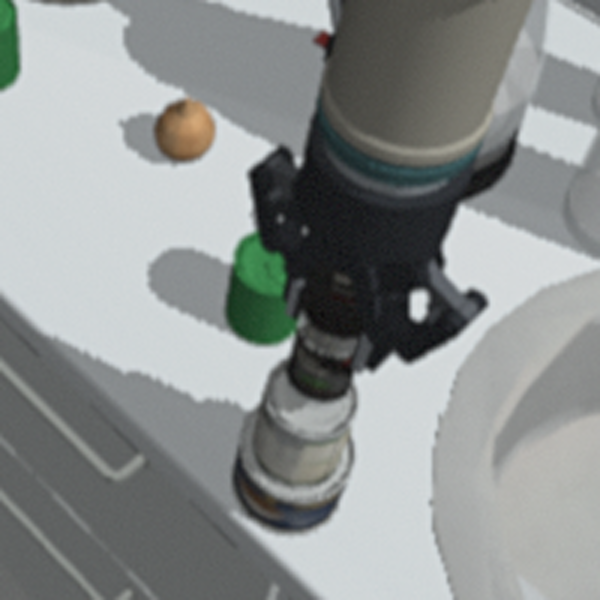

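arm_command(increments=[0,0,0,0,0.6,0.08,0.8,0,0,0,0,0.5,0,0.8,0,0,0,0,0.2,0,0.8,0,0,0,0,0.1,0,0.8,0,0,0,0,0,0,0.8,0,0,0,0,0,0,0.8])

```text
clock: 15.15
position: [0.4249, -0.0397, 0.3553]
ee_rot: [-0.5, 0.5, 0.5, -0.5]
contact_force: [-0.1, -0.3, -1.4]
width: 0.0395
```

arm_command(increments=[0,0,0,0,0.08,0,0.8,0,0,0,0,0.05,0,0.8,0,0,0,0,0,0,0.8,0,0,0,0,0,0,0.8])

```text
clock: 15.65
position: [0.4248, -0.0397, 0.354]
ee_rot: [-0.5, 0.5, 0.5, -0.5]
contact_force: [-0.1, -1.4, -0.2]
width: 0.0396
```

arm_command(increments=[0,0,0,0,0.05,0,0.8,0,0,0,0,0,0,0.8,0,0,0,0,0,0,0.8])

```text
clock: 16.02
position: [0.4248, -0.0397, 0.3539]
ee_rot: [-0.5, 0.5, 0.5, -0.5]
contact_force: [0.0, -0.8, 6.0]
width: 0.0394
```

Contact felt (about 6 N), so the jar is seated; before letting go I check from the scene camera.

```bash
python3 - <<'E'
from h import *
import cv2
im2=vision.get_image("scene")
cv2.imwrite("pics/s10.png",cv2.resize(im2[220:340,270:390,::-1],None,fx=5,fy=5,interpolation=cv2.INTER_CUBIC))
E
```

```text
(no output)
```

View pics/s10.png

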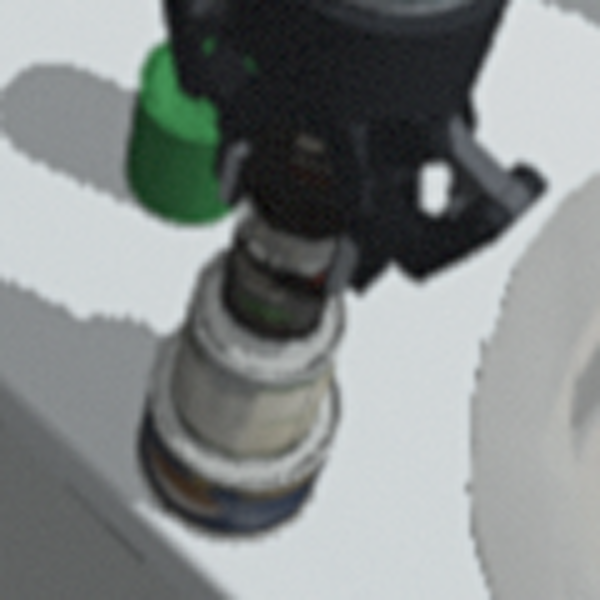

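Jar sits centred on the slim tin (base at about crop (275,320)), upright. Release gently, then go straight up.

arm_command(increments=[0,0,0,0,0,0,0.6,0,0,0,0,0,0,0.5,0,0,0,0,0,0,0.4,0,0,0,0,0,0,0.2,0,0,0,0,0,0,0,0,0,0,0,0,0,0,0,0,0,0,0,0,0])

```text
clock: 16.95
position: [0.4248, -0.0397, 0.3534]
ee_rot: [0.5, -0.5, -0.5, 0.5]
contact_force: [0.5, -0.7, -0.2]
width: 0.0849
```

arm_command(increments=[0,0,0,0,-1,0,0,0,0,0,0,-3,0,0,0,0,0,0,-5,0,0,0,0,0,0,-3,0,0,0,0,0,0,-2,0,0,0,0,0,0,0,0,0,0,0,0,0,0,0,0])

```text
clock: 17.82
position: [0.4245, -0.0396, 0.4928]
ee_rot: [0.501, -0.5, -0.5, 0.5]
contact_force: [-0.3, -0.4, 0.2]
width: 0.0857
```

```bash
python3 - <<'E'
from h import *
import cv2
s=manip.get_state();p=vision.camera_params("wrist");im=vision.get_image("wrist")
cv2.imwrite("pics/w11.png",im[:,:,::-1])
im2=vision.get_image("scene")
cv2.imwrite("pics/s11.png",cv2.resize(im2[180:340,250:410,::-1],None,fx=3.5,fy=3.5,interpolation=cv2.INTER_CUBIC))
print(s["position"],s["contact_force"],s["width"],s["clock"])
th=np.linspace(0,6.283,200)
for z,r in ((.235,.02),(.13,.0285),(.058,.0375),(0,.0375)):
    q=np.array([proj(p,[.424+r*np.cos(a),-.0395+r*np.sin(a),z]) for a in th])
    print(z,q.min(0).round(1),q.max(0).round(1))
E
```

```text
[ 0.42448385 -0.03960647  0.4927644 ] [-0.32350366 -0.43829656  0.21752326] 0.08574390955433005 17.825
0.235 [222.  170.8] [277.4 222.8]
0.13 [221.5 133.5] [277.6 188.1]
0.058 [218.7 115.7] [280.3 176.4]
0 [222.3 110.6] [276.6 164.6]
```

View pics/w11.png

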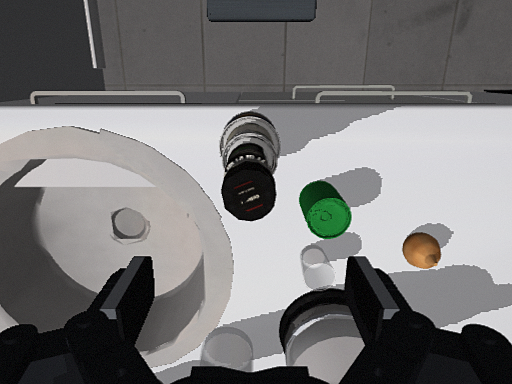

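View pics/s11.png

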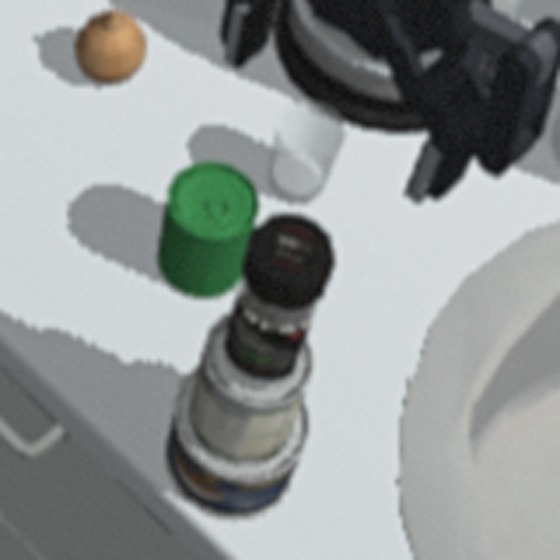

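arm_command(increments=[0,0,0,0,0,0,0,0,0,0,0,0,0,0,0,0,0,0,0,0,0,0,0,0,0,0,0,0])

```text
clock: 18.42
position: [0.4248, -0.0397, 0.4933]
ee_rot: [0.5, -0.5, -0.5, 0.5]
contact_force: [0.1, 0.0, 0.6]
width: 0.0856
```

```bash
python3 - <<'E'
from h import *
import cv2
im=vision.get_image("scene");w=vision.get_image("wrist")
o=cv2.imread("pics/w11.png")
d=np.abs(w[:,:,::-1].astype(int)-o).max(2)[100:230,200:300]; print("change in stack crop",(d>40).sum())
a=cv2.imread("pics/scene0.png").astype(int); D=np.abs(im[:,:,::-1].astype(int)-a).max(2)
for n,(x,y) in dict(mill=(213,116),onion=(282,192),glass=(338,222)).items(): print(n,np.median(D[y-12:y+12,x-9:x+9]),(D[y-12:y+12,x-9:x+9]>40).sum())
print(ticket.sign_off())
E
```

```text
change in stack crop 790
mill 6.0 1
onion 13.0 0
glass 15.0 0
the job is handed in; nothing more can be done
None
```

The stack crop comparison showed a change I did not expect, so I'm taking one more look after handing in.

```bash
python3 - <<'E'
from h import *
import cv2
try:
    w=vision.get_image("wrist")[:,:,::-1]; o=cv2.imread("pics/w11.png")
    cv2.imwrite("pics/w12.png",np.hstack([cv2.resize(x[90:240,190:310],None,fx=3,fy=3) for x in (o,w)]))
    print(cv2.phaseCorrelate(*[cv2.cvtColor(np.ascontiguousarray(x[90:240,190:310]),6).astype(np.float32) for x in (o,w)]))
except Exception as e: print(e)
E
```

```text
the job is handed in; nothing more can be done
```

```bash
ls pics/w12.png
```

```text
ls: cannot access 'pics/w12.png': No such file or directory
```

I built the stack where the wide tin stood: the wide tin at the bottom, the slim tin (the one with the pale label, not the green ones) on it, and the spice jar on top. The job was handed in at about 18.5 s of the 51 s. I set each piece down slowly until the wrist felt about 5–6 N, let go, and backed the gripper straight up, clear of everything.

**Checks that agreed:** After release, the wrist and scene pictures showed the stack upright. All three outlines lay within about 2 px (roughly 2 mm) of where a stack at (0.424, -0.0395) should appear. The mill, onion and small glass matched their starting pictures, and the wrist force was about zero.

**Check that disagreed:** A last comparison of two wrist pictures, taken 0.6 s apart, counted 790 changed pixels out of 13,000 in the stack area. The arm was still settling by about 0.5 mm, which could account for it along the sharp edges. I did not look at that second picture before handing in, and the camera was refused afterwards, so I can't confirm the cause. My last direct view of the stack upright is from about 0.6 s before handing in.

The first position estimates from the scene and top cameras differed by 3–6 mm, so I placed everything from the closer wrist-camera views.

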